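Slide the setting gauge under the low measuring bridge

ROBOT

A 6-joint arm with a two-finger parallel gripper is mounted at the origin on a cart in front of the work surface, level with it; the furniture and walls round the work are solid. World frame = base frame: x ahead of the robot, y to its left, z up, the work surface at z = 0. Lengths are in m, angles in rad, forces in N, time in s.
With the tool pointing down it reaches from about 0.35 to 0.925 m from the base axis. Payload 6.4 kg.
Tool frame: the origin (TCP) lies between the finger pads; the fingertips stand 22 mm ahead of it and the grasp point (between the pads) lies 3 mm ahead of it; z points along the fingers, y is the direction in which the jaws open and shut (so a half turn about z gives the same grasp; the last joint's range is limited). The gripper opens to 94 mm and grips with 3 to 60 N. Pads are 16 mm wide; open, the fingers measure 119 mm over their backs; the gripper's body (75 mm by 177 mm) begins 78 mm behind the grasp point.
Start: joints at [-1.304, 0.245, 1.558, -0, 1.339, -0.174], TCP at [0.277, -0.588, 0.227] pointing down, gripper open.
Joint ranges: [-3.13, 3.13], [-1.02, 2.26], [0.13, 2.54], [-0.95, 4.09], [0.21, 2.88], [-2.74, 2.74]. Speed limits (rad/s): [2.57, 2.57, 3.14, 3.14, 3.14, 3.14].

INTERFACE

Orientations are given as a unit quaternion [x, y, z, w].
In Python, from plant import get_obs, optics, manip gives the robot as it stands. The module is installed in compiled form; this text tells all that it offers.
- The arm moves only by the tool drive_tool, never from a script. Its argument "deltas" is a list of rows, each an object of numbers: "gripper": the finger opening in mm, from 0 to 94; "dx", "dy", "dz": the shift along the tool's x, y, z in mm; "spin": the turn about the tool's z in rad. In form: [{"gripper": .., "dx": .., "dy": .., "dz": .., "spin": ..}, ...]. A call has 1 to 5 rows; each row is the pose to reach, as a shift and turn from the pose commanded when the call began, along the tool's axes at that moment; what a row does not reach only later rows make up. A row lasts 1/10 s, in which the tool goes at most 50 mm and 8.59 degrees, less where a joint would pass 70% of its speed; a pose out of reach is approached as far as the arm can. A call with a gripper value outside its range is refused whole. The fingers move at their own pace and stop on an object; "squeeze" is the grip in N (left out, the last holds). Time passes only in rows, so rows that repeat a pose let the fingers close. It gives the time, the measured TCP pose, the force and the opening at its end, in the units of the state.
- get_obs(): the state, without advancing time (a new reading comes with each control period).
- optics.capture(name): name is "scene" or "top" or "wrist"; returns a dict with "pixels" (400x640x3 uint8, blue, green, red), "z_map" (400x640 float32, m along the optical axis (not along the pixel's ray), 0 where there is no reading), "intrinsics" (3x3 intrinsics, pixels), "R" (3x3) and "t" (3): a world point X has camera coordinates R X + t; the wrist camera has in their place "mount" (4x4, takes a point from camera to tool coordinates, whose origin is the TCP and whose axes are the flange's). Camera axes: x right, y down, z forward; pixel columns grow to the right and rows downward; lengths in m; the calibration is good to about 2 mm. A picture is of the moment at which its call begins: read the wrist's pose just before it.
- manip.job_done(): hands the job in, once; it reports no verdict.
The state is a dict: "clock": time; "q": joint angles; "joint_vel": joint speeds; "effort": joint torques, N m; "position": TCP position; "ee_rot": TCP orientation; "wrist_force": force on the tool from outside, world axes, zero at the start; "wrist_torque": the same for the moment, N m; "finger_gap": finger opening in m.
Only numpy, scipy, OpenCV 4.12 (cv2) and the standard library are available. Lean on these libraries where they do the work, as an engineer would, in place of code of your own. Each camera call takes 0.05 s, during which the arm holds its last target.

TASK

Push the flat metal setting gauge along the worktop and under the low bridge of the measuring stand, entering from the open side nearest the robot, until its leading edge rests squarely against the stop bar behind the bridge. Keep it flat on the worktop all the way: push it with the fingers, and do not pick it up or tip it. Leave it there, and leave the other things on the bench undisturbed.

Things in the scene. Friction and masses are not known exactly. Their poses are not given: they have to be found in the camera images.
- gauge_plate: Loose flat plain aluminium plate lying on the worktop, 120 (its x) x 92 (its y) x 14 mm high, edges slightly rounded, four small dark countersinks in its top, about 0.25 to 0.5 kg. Origin: centre of its underside; x along its length, at the start within about 37 degrees of the bridge's x, z up.
- plate_front (a point): Middle of the plate's leading short edge face (+x end), 60 mm from its centre, 7 mm above its underside.
- plate_rear (a point): Middle of the plate's trailing short edge face (-x end, nearest the robot), 60 mm from its centre, 7 mm above its underside.
- bridge: Grey measuring stand fixed to the worktop, dial gauge on top, 142 mm high in all. Two low legs carry a beam 36 mm deep (x -18 to +18 mm), 136 mm wide, underside 18 mm, top 38 mm above the worktop. Origin: on the worktop (the passage's floor), mid-passage, below the beam's middle; x points along the passage away from the robot, the way the plate goes; z up.
- bridge_mouth (a point): Middle of the passage's open near end, between the noses of the legs, 24 mm from the stand's origin along its -x, 7 mm above the worktop. The passage is straight, along the stand's x, 104 mm wide (inner leg faces at y +-52 mm); the legs are 16 mm wide with rounded noses and run from here to the stop bar.
- bridge_stop (a point): Middle of the near face of the steel stop bar that closes the passage behind the beam: 45 mm from the stand's origin along its x, 7 mm above the worktop. The bar is 18 mm high and square to the passage. With the plate home, its trailing edge is 75 mm on the near side of the stand's origin.
- brass_weight: 100 g brass knob weight, 22 mm across, 33 mm high; stands by; leave it where it is. Origin: centre of its underside.
- rubber_stopper: Red-brown rubber stopper, 23 mm across, 28 mm high; stands by; leave it where it is. Origin: centre of its underside.
- jar: White-lidded sample jar, 48 mm across, 57 mm high; stands by; leave it where it is. Origin: centre of its underside.
- tape: Roll of paper tape lying flat, 72 mm across, 19 mm high; stands by; leave it where it is. Origin: centre of its underside.
- pocket_calculator: Pocket calculator lying flat, 125 x 72 x 16 mm; stands by; leave it where it is. Origin: centre of its underside.
Things that resemble listed ones, but are neither listed nor needed, are in the scene too. Leave any orange look-alike of the gauge_plate alone.

How it is judged:
On the way:
1. the plate's leading edge has entered under the beam, the plate flat (x of plate_front in the frame of bridge above -0.012 m and y of plate_front in the frame of bridge between -0.02 and 0.02 m and height (world z) of gauge_plate below 0.006 m and angle between gauge_plate's own z axis and vertical below 0.06 rad).
At the end, for the whole second after the job is handed in: The plate lies flat and still on the worktop under the beam, its leading edge within 4 mm of the stop bar and within 9 mm of the middle of the passage, square to the passage within 0.07 rad; the bystanders are within 15 mm of where they stood (x of plate_front in the frame of bridge between 0.041 and 0.048 m and y of plate_front in the frame of bridge between -0.009 and 0.009 m and angle between the x axis of gauge_plate and the x axis of bridge, either way round below 0.07 rad and angle between gauge_plate's own z axis and vertical below 0.03 rad and height (world z) of gauge_plate below 0.003 m and linear speed of gauge_plate below 0.01 m/s and distance of each of brass_weight, rubber_stopper, jar, tape, pocket_calculator from where it was at the start of the episode below 0.015 m); the robot touches nothing.
It fails at once if the plate is lifted or tipped (raised 6 mm or more, or tilted 0.06 rad) (not (height (world z) of gauge_plate below 0.006 m and angle between gauge_plate's own z axis and vertical below 0.06 rad)).
It fails at once if a bystander is shifted by more than 15 mm (distance of any of brass_weight, rubber_stopper, jar, tape, pocket_calculator from where it was at the start of the episode above 0.015 m).
It also fails if it takes over 72 s, if anything falls off the work surface, if the arm or the gripper's body presses on something with over 40 N, if the wrist force passes 120 N, or if a joint passes its speed limit or range.

## Working session

There is one attempt and no reset: what is moved stays moved. The work goes in short steps, Python scripts to look and compute and a tool call to move; the robot and the scene stay as the last step left them, time stands still between calls to the robot, and variables do not carry over. Pictures are saved under pics/ and viewed, and the job is handed in when it is done.

Besides the shell and the picture viewer there is one more tool, called as name([rows], argument=value, ...), one row to a line, values as JSON. drive_tool: Moves the arm, as the interface text tells. Its arguments: {"type":"object","properties":{"deltas":{"type":"array","items":{"type":"object","properties":{"gripper":{"type":"number"},"dx":{"type":"number"},"dy":{"type":"number"},"dz":{"type":"number"},"spin":{"type":"number"}}}},"squeeze":{"type":"number"}},"required":["deltas"]}

```bash
mkdir -p pics
python3 - <<'E'
from plant import get_obs, optics
import cv2,pickle
o=get_obs();print(o)
for n in("scene","top"):
    c=optics.capture(n);cv2.imwrite(f"pics/{n}0.png",c["pixels"]);pickle.dump(c,open(f"{n}0.pkl","wb"))
    print(n,c["intrinsics"],c["R"],c["t"])
E
```

```text
{'clock': 0.0, 'q': array([-1.30409659e+00,  2.45792553e-01,  1.55900654e+00, -1.54138718e-05,
        1.33870747e+00, -1.74105992e-01]), 'joint_vel': array([-0.00221036, -0.00040466,  0.00076207, -0.00079546, -0.000119  ,
       -0.00191163]), 'effort': array([-4.70071209e-04, -4.15828621e+01, -3.14600480e+01,  6.84207701e-02,
        3.31040611e-02, -1.40224424e-04]), 'position': array([ 0.27718205, -0.58731483,  0.22636311]), 'ee_rot': array([ 9.75808617e-01,  2.18624397e-01, -5.17787825e-05, -9.55583010e-04]), 'wrist_force': array([0.88582684, 0.33036083, 0.47007989]), 'wrist_torque': array([-0.01196507, -0.05215803, -0.04307504]), 'finger_gap': 0.0938179427282421}
scene [[504.98370535   0.         311.88562589]
 [  0.         504.98370535 195.02203928]
 [  0.           0.           1.        ]] [[ 0.8237165  -0.56698439  0.00445245]
 [-0.35052099 -0.51537879 -0.78199728]
 [ 0.44567495  0.64258338 -0.62326594]] [-0.51578111  0.09188063  1.27309852]
top [[515.12306096   0.         318.44981373]
 [  0.         515.12306096 198.57898329]
 [  0.           0.           1.        ]] [[-0.01230866 -0.99989191  0.0080414 ]
 [-0.99463741  0.0114173  -0.10279143]
 [ 0.1026885  -0.00926351 -0.99467043]] [-0.22518692  0.47138065  1.55042354]
```

View pics/top0.png

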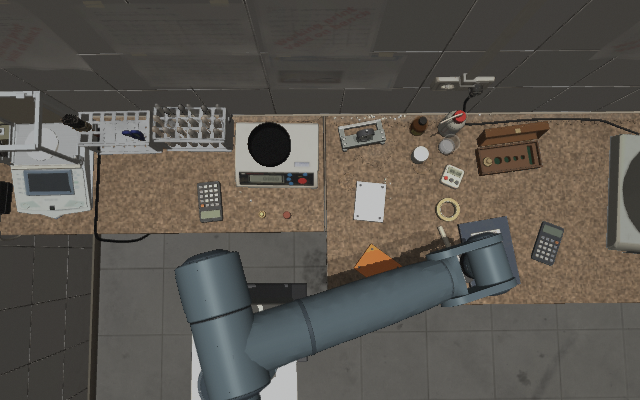

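View pics/scene0.png

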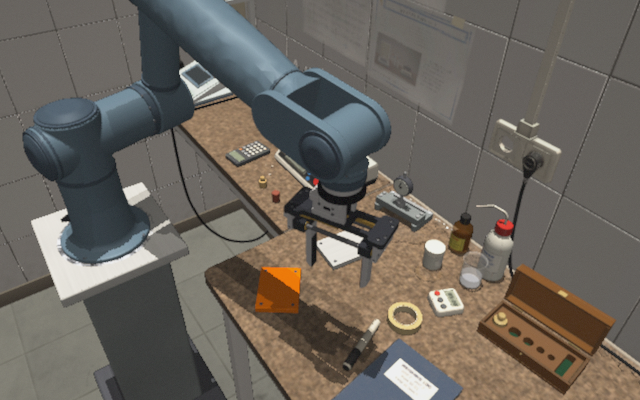

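The top view shows the plate at about (370,202), its long side roughly along image vertical. The bridge is at about (362,134), turned by a small angle, with the orange look-alike at (377,260). Next I'll measure the plate and bridge.

```bash
cat > h.py <<'E'
import numpy as np,cv2
def ray_plane(c,uv,z):
    uv=np.atleast_2d(np.array(uv,float));K,R,t=c["intrinsics"],c["R"],c["t"]
    d=np.c_[uv,np.ones(len(uv))]@np.linalg.inv(K).T@R   # R^T d
    o=-R.T@t
    return o+d*((z-o[2])/d[:,2])[:,None]
def cloud(c):
    z=c["z_map"];v,u=np.indices(z.shape)
    P=np.stack([u,v,np.ones_like(u)],-1)@np.linalg.inv(c["intrinsics"]).T*z[...,None]
    return (P-c["t"])@c["R"]
def wristcam(c,o):
    from scipy.spatial.transform import Rotation as Ro
    T=np.eye(4);T[:3,:3]=Ro.from_quat(o["ee_rot"]).as_matrix();T[:3,3]=o["position"]
    M=np.linalg.inv(T@c["mount"]);c["R"]=M[:3,:3];c["t"]=M[:3,3];return c
E
python3 - <<'E'
import pickle,cv2,numpy as np
from h import *
c=pickle.load(open("top0.pkl","rb"));im=c["pixels"]
crop=im[100:300,310:530];cv2.imwrite("pics/topcrop.png",cv2.resize(crop,None,fx=3.5,fy=3,interpolation=cv2.INTER_CUBIC)[:600,:770])
g=im.min(2)
m=np.zeros(g.shape,np.uint8);m[175:230,345:395]=(g[175:230,345:395]>165)*255
k,_=cv2.findContours(m,0,2);k=max(k,key=cv2.contourArea);r=cv2.minAreaRect(k);print(r)
b=ray_plane(c,cv2.boxPoints(r),.014);print(b.round(4))
print(np.linalg.norm(np.roll(b,-1,0)-b,axis=1), b.mean(0))
P=cloud(c);
print("depth ht at plate",P[202,370],"table",P[215,420])
sel=(P[...,2]>.01)&(P[...,2]<.2);sel[:115]=0;sel[155:]=0;sel[:,:335]=0;sel[:,390:]=0
for lo,hi in((.012,.025),(.03,.045),(.05,.15)):
    s=sel&(P[...,2]>lo)&(P[...,2]<hi);print(lo,s.sum());
    if s.sum()>5:
        rr=cv2.minAreaRect(P[s][:,:2].astype(np.float32));print(rr,P[s].mean(0))
E
```

```text
((369.6639404296875, 201.19671630859375), (29.061973571777344, 37.93447494506836), 5.19442892074585)
[[ 0.4063 -0.3376  0.014 ]
 [ 0.5231 -0.3505  0.014 ]
 [ 0.5139 -0.4399  0.014 ]
 [ 0.3971 -0.4264  0.014 ]]
[0.11757645 0.08988451 0.11757471 0.08920093] [ 0.46012796 -0.38861442  0.014     ]
depth ht at plate [ 0.45738181 -0.38954243  0.01425961] table [ 0.41624358 -0.54486108  0.002824  ]
0.012 247
((0.669428288936615, -0.366934597492218), (0.07994617521762848, 0.13704994320869446), 10.506796836853027) [ 0.68839645 -0.36304584  0.01823903]
0.03 381
((0.6529183387756348, -0.36990728974342346), (0.03777115046977997, 0.13560107350349426), 10.238778114318848) [ 0.65031715 -0.3686241   0.0382923 ]
0.05 159
((0.6488277912139893, -0.3527611792087555), (0.02168281003832817, 0.08493717014789581), 12.979825973510742) [ 0.64972217 -0.36866669  0.11248782]
```

View pics/topcrop.png

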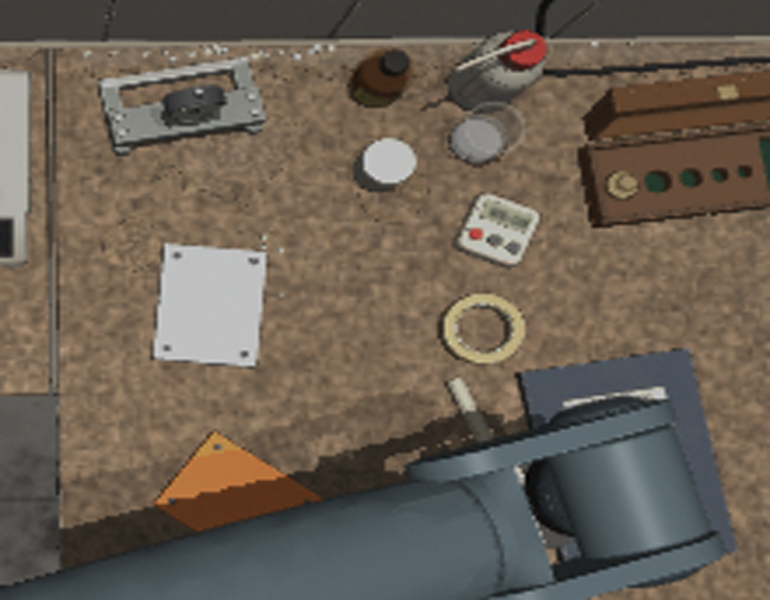

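drive_tool([
  {"gripper": 60,"dx": 36,"dy": -40,"dz": -8,"spin": 0.14},
  {"gripper": 60,"dx": 72,"dy": -80,"dz": -16,"spin": 0.28},
  {"gripper": 60,"dx": 108,"dy": -120,"dz": -24,"spin": 0.42},
  {"gripper": 60,"dx": 145,"dy": -160,"dz": -30,"spin": 0.55},
  {"gripper": 60,"dx": 145,"dy": -160,"dz": -30,"spin": 0.55},
])

```text
clock: 0.6
position: [0.3411, -0.378, 0.2576]
ee_rot: [0.999, -0.054, 0.0, -0.0]
wrist_force: [0.4, -0.4, 0.4]
finger_gap: 0.061
```

Run:
```python
from plant import get_obs, optics
import cv2,pickle
from h import *
o=get_obs();print(o["clock"],o["position"],o["ee_rot"],o["joint_vel"].round(3))
c=wristcam(optics.capture("wrist"),o);cv2.imwrite("pics/w1.png",c["pixels"]);pickle.dump(c,open("w1.pkl","wb"))
t=optics.capture("top");cv2.imwrite("pics/t1.png",t["pixels"]);pickle.dump(t,open("t1.pkl","wb"))
```

```text
0.6 [ 0.34107246 -0.37804982  0.2576416 ] [ 9.98555686e-01 -5.37259935e-02  1.93619915e-04 -1.50617457e-04] [ 0.217 -0.213  0.157 -0.019  0.033  0.142]
```

View pics/w1.png

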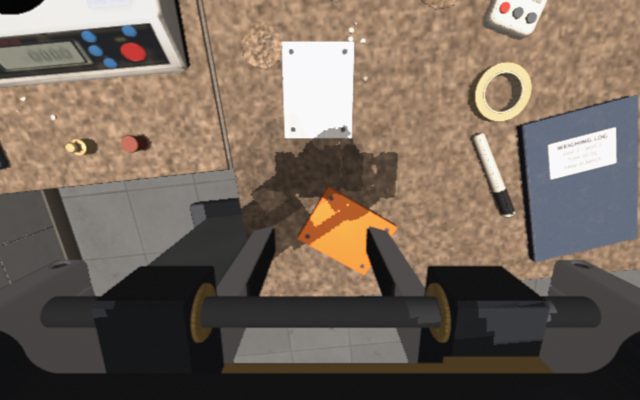

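The wrist view shows the plate at columns 283–353, rows 41–138, with the orange look-alike well behind it, its tip at (332,190). The arm was still settling, so I'll retake this and measure.

```bash
cat > meas.py <<'E'
from plant import get_obs, optics
import cv2,pickle,sys
from h import *
def plate(c,seed_xy,rad=.11,th=150):
    im=c["pixels"];v,u=np.indices(im.shape[:2])
    W=ray_plane(c,np.c_[u.ravel(),v.ravel()],.014).reshape(*u.shape,3)
    hsv=cv2.cvtColor(im,cv2.COLOR_BGR2HSV)
    m=((hsv[...,1]<40)&(hsv[...,2]>th)&(np.hypot(W[...,0]-seed_xy[0],W[...,1]-seed_xy[1])<rad)).astype(np.uint8)*255
    m=cv2.morphologyEx(m,cv2.MORPH_OPEN,np.ones((3,3)));m=cv2.morphologyEx(m,cv2.MORPH_CLOSE,np.ones((7,7)))
    k,_=cv2.findContours(m,0,2);k=max(k,key=cv2.contourArea)
    w=ray_plane(c,k[:,0]+0.0,.014)[:,:2]
    r=cv2.minAreaRect(w.astype(np.float32));b=cv2.boxPoints(r)
    return r,b
def desc(r,b):
    e=b[1]-b[0];f=b[2]-b[1];L=e if np.linalg.norm(e)>np.linalg.norm(f) else f
    if L[0]<0:L=-L
    return b.mean(0).round(4),np.degrees(np.arctan2(L[1],L[0])).round(2),np.sort(r[1]).round(4)
E
python3 - <<'E'
from meas import *
o=get_obs();print(o["clock"],o["position"],o["ee_rot"],o["joint_vel"].round(3))
c=wristcam(optics.capture("wrist"),o);cv2.imwrite("pics/w2.png",c["pixels"])
print("wrist",desc(*plate(c,(.46,-.389))))
P=cloud(c);print(P[90,318],P[100,400],"orange tip",P[192,332])
t=optics.capture("top");pickle.dump(t,open("t2.pkl","wb"));cv2.imwrite("pics/t2.png",t["pixels"])
print("top",desc(*plate(t,(.46,-.389))))
s=optics.capture("scene");pickle.dump(s,open("s2.pkl","wb"));cv2.imwrite("pics/s2.png",s["pixels"])
print("scene",desc(*plate(s,(.46,-.389))))
Q=cloud(s);print("scene depth beam")
m=(Q[...,2]>.034)&(Q[...,2]<.042)&(np.hypot(Q[...,0]-.652,Q[...,1]+.369)<.09);r=cv2.minAreaRect(Q[m][:,:2].astype(np.float32));print(r,m.sum())
E
```

```text
0.7 [ 0.34089396 -0.37979459  0.25773735] [ 9.98626841e-01 -5.23855636e-02  1.88155825e-04  3.87073231e-04] [-0.049  0.051 -0.038 -0.014 -0.017 -0.016]
wrist (array([ 0.4656, -0.3879], dtype=float32), np.float32(-5.95), array([0.0927, 0.133 ]))
[ 0.46034051 -0.38946194  0.01473588] [ 0.43765461 -0.50034298 -0.001811  ] orange tip [ 0.32145044 -0.39481065  0.01123868]
top (array([ 0.4608, -0.3889], dtype=float32), np.float32(-6.07), array([0.0902, 0.118 ]))
scene (array([ 0.4559, -0.3874], dtype=float32), np.float32(-6.18), array([0.0932, 0.1201]))
scene depth beam
((0.6836715936660767, -0.36280494928359985), (0.1151895523071289, 0.13513320684432983), 9.080108642578125) 425
```

View pics/s2.png

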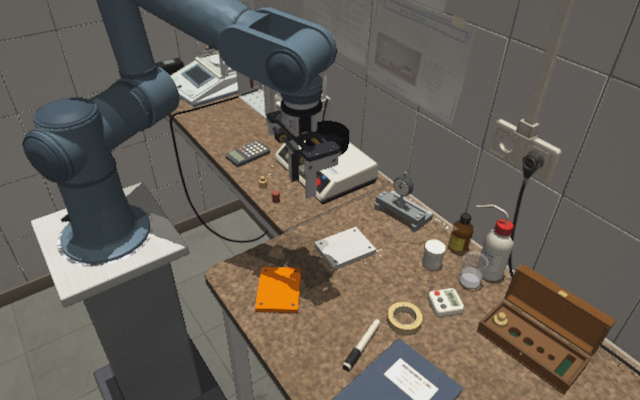

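drive_tool([
  {"gripper": 60,"dx": 19,"dy": -2,"dz": 45},
  {"gripper": 60,"dx": 38,"dy": -4,"dz": 90},
  {"gripper": 60,"dx": 38,"dy": -4,"dz": 135},
  {"gripper": 60,"dx": 38,"dy": -4,"dz": 180},
  {"gripper": 60,"dx": 38,"dy": -4,"dz": 215},
])

```text
invalid input at $.deltas[0]: expected keys gripper, dx, dy, dz, spin
```

drive_tool([
  {"gripper": 60},
  {"gripper": 60},
])

```text
invalid input at $.deltas[0]: expected keys gripper, dx, dy, dz, spin
```

Run:
```python
from meas import *
o=get_obs();print(o["clock"],o["position"],o["ee_rot"],o["wrist_force"])
c=wristcam(optics.capture("wrist"),o);cv2.imwrite("pics/w3.png",c["pixels"]);pickle.dump(c,open("w3.pkl","wb"))
```

```text
0.85 [ 0.33984843 -0.38238634  0.25716392] [ 9.98505975e-01 -5.46422728e-02 -2.00270619e-04  2.59773624e-05] [-0.12882124 -0.14565548  0.14429922]
```

View pics/w3.png

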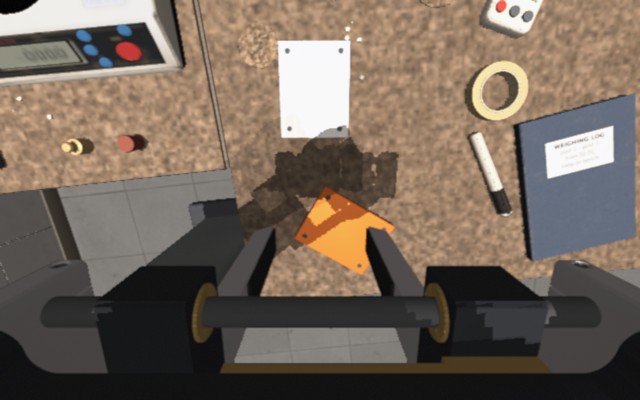

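The call was rejected because every row needs all five keys, so nothing moved. The view is unchanged, with the plate at columns 278–350. The settled pose changes my shift slightly.

drive_tool([
  {"gripper": 60,"dx": 20,"dy": -4,"dz": 45,"spin": 0},
  {"gripper": 60,"dx": 39,"dy": -7,"dz": 90,"spin": 0},
  {"gripper": 60,"dx": 39,"dy": -7,"dz": 135,"spin": 0},
  {"gripper": 60,"dx": 39,"dy": -7,"dz": 180,"spin": 0},
  {"gripper": 60,"dx": 39,"dy": -7,"dz": 215,"spin": 0},
])

```text
clock: 1.4
position: [0.3785, -0.3787, 0.039]
ee_rot: [0.998, -0.055, -0.001, -0.001]
wrist_force: [0.2, 0.6, 0.0]
finger_gap: 0.0601
```

drive_tool([
  {"gripper": 60,"dx": 0,"dy": 0,"dz": 0,"spin": 0},
  {"gripper": 60,"dx": 0,"dy": 0,"dz": 0,"spin": 0},
])

```text
clock: 1.6
position: [0.3794, -0.3796, 0.0424]
ee_rot: [0.998, -0.055, -0.0, -0.0]
wrist_force: [-0.2, -0.7, 0.4]
finger_gap: 0.0598
```

Run:
```python
from meas import *
o=get_obs();print(o["clock"],o["position"],o["ee_rot"],o["wrist_force"])
c=wristcam(optics.capture("wrist"),o);cv2.imwrite("pics/w4.png",c["pixels"]);pickle.dump(c,open("w4.pkl","wb"))
```

```text
1.6 [ 0.37940195 -0.37956255  0.0424324 ] [ 9.98479943e-01 -5.51143899e-02 -2.85396817e-04 -3.55021286e-04] [-0.19323386 -0.68715138  0.44352307]
```

View pics/w4.png

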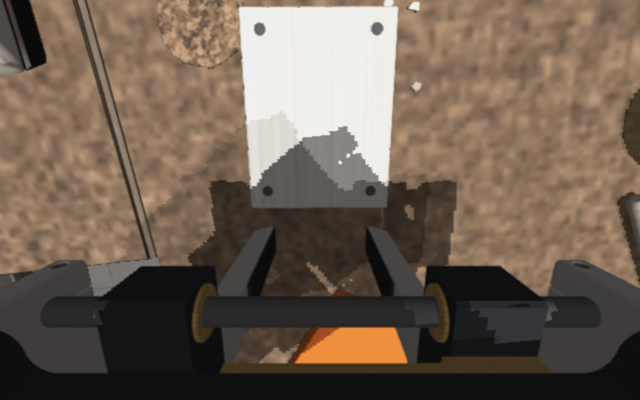

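The plate's rear edge is at about (250–387, 207). The fingertips at (270,230) and (370,230) straddle its middle. I'll lower to 4 mm tip height and plan an arc push, with the turn centre abeam of the plate's centre.

drive_tool([
  {"gripper": 60,"dx": 0,"dy": 0,"dz": 8,"spin": 0},
  {"gripper": 60,"dx": 0,"dy": 0,"dz": 16,"spin": 0},
  {"gripper": 60,"dx": 4,"dy": 0,"dz": 16,"spin": 0},
  {"gripper": 60,"dx": 7,"dy": 0,"dz": 16,"spin": 0},
  {"gripper": 60,"dx": 10,"dy": 0,"dz": 16,"spin": 0},
])

```text
clock: 2.15
position: [0.3901, -0.3799, 0.0269]
ee_rot: [0.999, -0.054, 0.0, 0.0]
wrist_force: [-3.7, 1.8, 1.1]
finger_gap: 0.0603
```

```bash
cat > plan.py <<'E'
import numpy as np,sys
from plant import get_obs
def plan(B,a,p,h,goalx,step,n,off=.068):
    """B,a bridge; p,h plate centre/heading (world,deg). centre path: S: straight+arc to y=0 at goalx. prints tool rows"""
    o=get_obs();q=o["ee_rot"];th=2*np.arctan2(q[1],q[0]);pos=o["position"]
    print("now",o["clock"],pos.round(4),"hd",np.degrees(th).round(2),"F",o["wrist_force"].round(1))
    a=np.radians(a);R=np.array([[np.cos(a),np.sin(a)],[-np.sin(a),np.cos(a)]])
    b=R@(np.array(p)-B);hb=np.radians(h)-a;print("plate in bridge",b.round(4),np.degrees(hb).round(2))
    s=abs(hb);k=1-np.cos(s);D=goalx-b[0];y=b[1]*-np.sign(hb)
    # l*cos+Rr*sin=D ; l*sin+Rr*k=y
    l,Rr=np.linalg.solve([[np.cos(s),np.sin(s)],[np.sin(s),k]],[D,y]);print("straight",l,"R",Rr)
    for i in range(1,n+1):
        d=step*i
        if d<=l: c=b+d*np.array([np.cos(hb),np.sin(hb)]);g=hb
        else:
            g=hb-np.sign(hb)*min((d-l)/Rr,s);e=max(0,d-l-Rr*s)
            c=b+l*np.array([np.cos(hb),np.sin(hb)])+Rr*np.array([np.sin(s)-np.sin(abs(g)),np.sign(hb)*(np.cos(abs(g))-np.cos(s))])+np.array([e,0])
        gw=g+a;tw=R.T@c+B-off*np.array([np.cos(gw),np.sin(gw)])
        dd=tw-pos[:2]
        print(f"dx {1e3*(dd@[np.cos(th),np.sin(th)]):.1f} dy {1e3*(dd@[np.sin(th),-np.cos(th)]):.1f} spin {th-gw:.3f}  c_b {c.round(3)} g {np.degrees(g):.1f}")
E
python3 - <<'E'
from meas import *
from plan import plan
plan(np.array([.652,-.369]),10.3,(.459,-.388),-6.1,-.09,.006,17)
E
```

```text
now 2.15 [ 0.3901 -0.3799  0.0269] hd -6.24 F [-3.7  1.8  1.1]
plate in bridge [-0.1933  0.0158] -16.4
straight 0.006461524377443378 R 0.34386882061850876
dx 7.3 dy 0.7 spin -0.003  c_b [-0.188  0.014] g -16.4
dx 13.3 dy 1.8 spin -0.019  c_b [-0.182  0.012] g -15.5
dx 19.4 dy 2.8 spin -0.036  c_b [-0.176  0.011] g -14.5
dx 25.4 dy 3.7 spin -0.054  c_b [-0.17   0.009] g -13.5
dx 31.5 dy 4.5 spin -0.071  c_b [-0.164  0.008] g -12.5
dx 37.6 dy 5.2 spin -0.088  c_b [-0.158  0.007] g -11.5
dx 43.6 dy 5.8 spin -0.106  c_b [-0.153  0.006] g -10.5
dx 49.7 dy 6.3 spin -0.123  c_b [-0.147  0.005] g -9.5
dx 55.8 dy 6.7 spin -0.141  c_b [-0.141  0.004] g -8.5
dx 62.0 dy 7.0 spin -0.158  c_b [-0.135  0.003] g -7.5
dx 68.1 dy 7.1 spin -0.176  c_b [-0.129  0.002] g -6.5
dx 74.2 dy 7.2 spin -0.193  c_b [-0.123  0.002] g -5.5
dx 80.3 dy 7.2 spin -0.211  c_b [-0.117  0.001] g -4.5
dx 86.4 dy 7.0 spin -0.228  c_b [-0.111  0.001] g -3.5
dx 92.5 dy 6.8 spin -0.245  c_b [-0.105  0.   ] g -2.5
dx 98.6 dy 6.4 spin -0.263  c_b [-0.099  0.   ] g -1.5
dx 104.7 dy 5.9 spin -0.280  c_b [-0.093  0.   ] g -0.5
```

drive_tool([
  {"gripper": 60,"dx": 7,"dy": 0.7,"dz": 0,"spin": -0.003},
  {"gripper": 60,"dx": 13,"dy": 1.8,"dz": 0,"spin": -0.019},
  {"gripper": 60,"dx": 19,"dy": 2.8,"dz": 0,"spin": -0.036},
  {"gripper": 60,"dx": 25,"dy": 3.7,"dz": 0,"spin": -0.054},
  {"gripper": 60,"dx": 31.5,"dy": 4.5,"dz": 0,"spin": -0.071},
])

```text
clock: 2.65
position: [0.421, -0.3878, 0.0265]
ee_rot: [1.0, -0.018, -0.0, 0.0]
wrist_force: [-3.4, -0.3, 2.9]
finger_gap: 0.06
```

Run:
```python
from meas import *
o=get_obs();print(o["clock"],o["position"],o["ee_rot"],o["wrist_force"])
c=wristcam(optics.capture("wrist"),o);cv2.imwrite("pics/w5.png",c["pixels"]);pickle.dump(c,open("w5.pkl","wb"))
t=optics.capture("top");pickle.dump(t,open("t5.pkl","wb"));cv2.imwrite("pics/t5.png",cv2.resize(t["pixels"][100:260,310:510],None,fx=3.5,fy=3.5,interpolation=cv2.INTER_CUBIC))
print(desc(*plate(t,(.482,-.387))))
s=optics.capture("scene");print(desc(*plate(s,(.482,-.387))));pickle.dump(s,open("s5.pkl","wb"))
```

```text
2.65 [ 0.42095411 -0.38783134  0.0265198 ] [ 9.99831498e-01 -1.83565725e-02 -1.05415805e-04  3.26150562e-05] [-3.41193714 -0.28099609  2.90459783]
(array([ 0.533 , -0.3863], dtype=float32), np.float32(-64.9), array([0.0519, 0.1086]))
(array([ 0.5092, -0.4232], dtype=float32), np.float32(26.35), array([0.0522, 0.1062]))
```

View pics/w5.png

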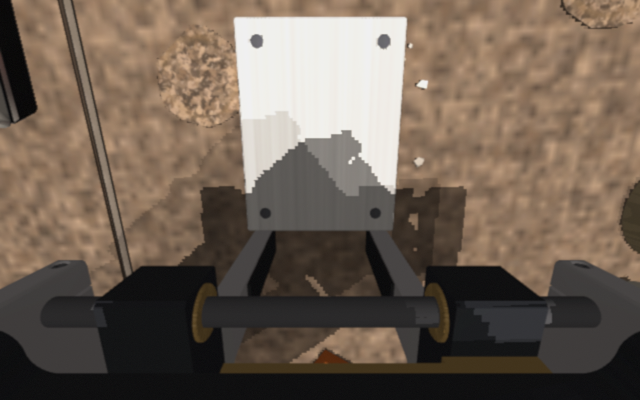

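View pics/t5.png

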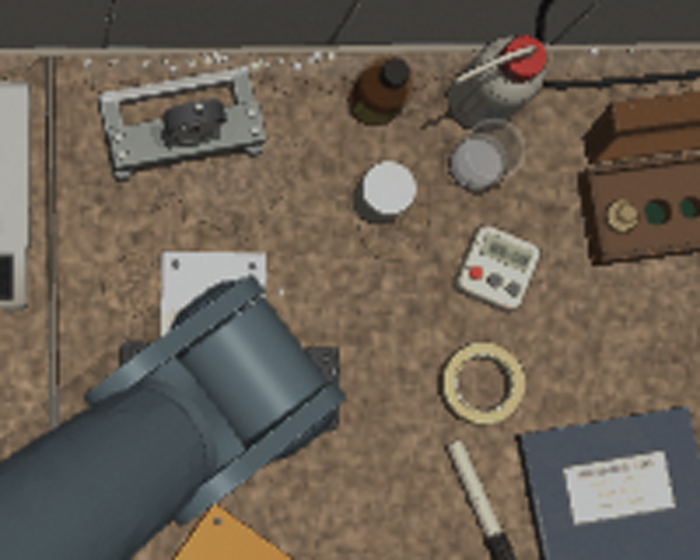

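The plate has turned with the gripper and its rear edge is flush on both fingers. Its corners in the wrist view are (236,17), (406,17), (394,231) and (248,231). I'll re-measure the plate from these and check the bridge in the top view.

Run:
```python
from meas import *
from plan import plan
c=pickle.load(open("w5.pkl","rb"))
w=ray_plane(c,[(236,17),(406,17),(394,231),(248,231)],.014)[:,:2];print(w.round(4))
ax=(w[0]+w[1]-w[2]-w[3])/2;h=np.degrees(np.arctan2(ax[1],ax[0]));print("ctr",w.mean(0),"h",h,np.linalg.norm(ax),np.linalg.norm(w[0]-w[1]))
rear=(w[2]+w[3])/2;
for f in("t5","t2","s5"):
    t=pickle.load(open(f+".pkl","rb"));P=cloud(t)
    if f=="s5": break
    near=np.hypot(P[...,0]-.652,P[...,1]+.369)<.1
    m=near&(P[...,2]>.032)&(P[...,2]<.044);m=cv2.morphologyEx(m.astype(np.uint8),cv2.MORPH_OPEN,np.ones((3,3)))>0
    print(f,cv2.minAreaRect(P[m][:,:2].astype(np.float32)))
# line-fit of front top edge of beam by colour edge in top image
t=pickle.load(open("t5.pkl","rb"))
g=cv2.resize(t["pixels"][115:155,335:392],None,fx=12,fy=12,interpolation=cv2.INTER_CUBIC);cv2.imwrite("pics/br.png",g)
s=pickle.load(open("s5.pkl","rb"))
g=cv2.resize(s["pixels"][165:235,360:445],None,fx=8,fy=8,interpolation=cv2.INTER_CUBIC);cv2.imwrite("pics/brs.png",g)
plan(np.array([.652,-.369]),10.3,w.mean(0),h,-.09,.006,12)
```

```text
[[ 0.5509 -0.3482]
 [ 0.5476 -0.437 ]
 [ 0.4289 -0.434 ]
 [ 0.4323 -0.3426]]
ctr [ 0.48991765 -0.3904722 ] h -2.0809798605438763 0.11874386151002359 0.08885718035283817
t5 ((0.6531910300254822, -0.3723226487636566), (0.03635776787996292, 0.13115891814231873), 10.334220886230469)
t2 ((0.6527456641197205, -0.3697710633277893), (0.0367949940264225, 0.13251230120658875), 9.853153228759766)
now 2.8 [ 0.4214 -0.3877  0.0265] hd -2.18 F [-0.5 -0.1 -0.1]
plate in bridge [-0.1633  0.0079] -12.38
straight -0.0008957270184856039 R 0.3459922352443737
dx 6.6 dy 1.5 spin -0.022  c_b [-0.157  0.007] g -11.2
dx 12.6 dy 2.5 spin -0.039  c_b [-0.152  0.006] g -10.2
dx 18.7 dy 3.4 spin -0.056  c_b [-0.146  0.005] g -9.3
dx 24.7 dy 4.2 spin -0.074  c_b [-0.14   0.004] g -8.3
dx 30.8 dy 4.9 spin -0.091  c_b [-0.134  0.003] g -7.3
dx 36.9 dy 5.5 spin -0.108  c_b [-0.128  0.002] g -6.3
dx 43.0 dy 5.9 spin -0.126  c_b [-0.122  0.001] g -5.3
dx 49.1 dy 6.3 spin -0.143  c_b [-0.116  0.001] g -4.3
dx 55.2 dy 6.6 spin -0.160  c_b [-0.11   0.001] g -3.3
dx 61.3 dy 6.7 spin -0.178  c_b [-0.104  0.   ] g -2.3
dx 67.4 dy 6.8 spin -0.195  c_b [-0.098  0.   ] g -1.3
dx 73.6 dy 6.7 spin -0.212  c_b [-0.092  0.   ] g -0.3
```

View pics/br.png

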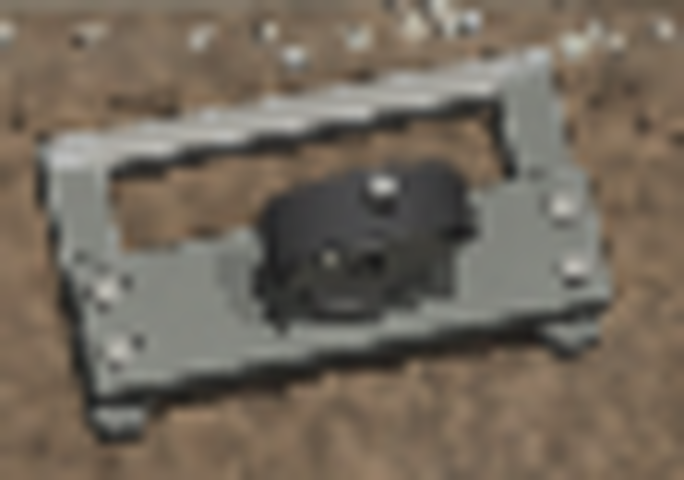

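View pics/brs.png

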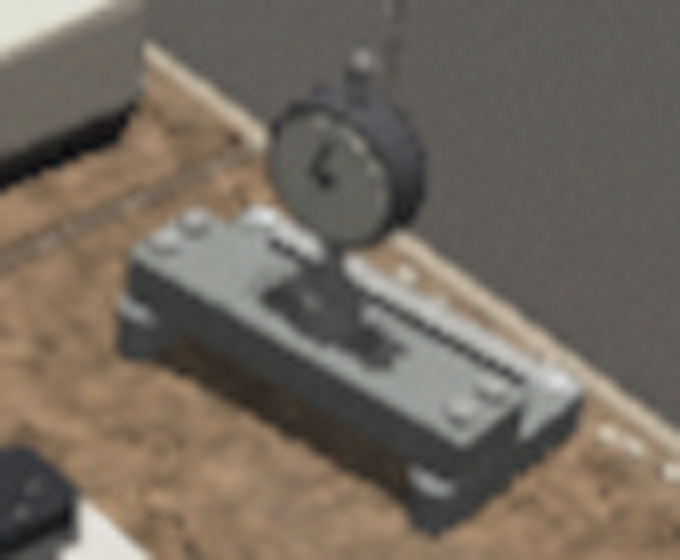

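In the enlarged top view, the beam's front top corners are at about full-image (342.9,147.5) and (385.7,140.0). The leg noses are clear below them.

Run:
```python
from meas import *
t=pickle.load(open("t5.pkl","rb"));s=pickle.load(open("s5.pkl","rb"))
f=lambda p,x0,y0,k:[(x0+(x+.5)/k-.5,y0+(y+.5)/k-.5) for x,y in p]
w=ray_plane(t,f([(95,390),(608,300)],335,115,12),.038)[:,:2]
def org(w):
    d=w[1]-w[0];d/=np.linalg.norm(d);n=np.array([-d[1],d[0]]);print(w.round(4),"len",np.linalg.norm(w[1]-w[0]),"hd",np.degrees(np.arctan2(n[1],n[0])),"org",w.mean(0)+.018*n)
org(w)
# scene: beam front top corners
w=ray_plane(s,f([(130,255),(458,445)],360,165,8),.038)[:,:2];org(w)
```

```text
[[ 0.6254 -0.3062]
 [ 0.6474 -0.4381]] len 0.13365891155980222 hd 9.47886177285955 org [ 0.65413667 -0.36918947]
[[ 0.6185 -0.3073]
 [ 0.6416 -0.437 ]] len 0.13182094544266143 hd 10.08539266562665 org [ 0.64776384 -0.36899709]
```

drive_tool([
  {"gripper": 60,"dx": 6.5,"dy": 1.5,"dz": 0,"spin": -0.022},
  {"gripper": 60,"dx": 12.5,"dy": 2.5,"dz": 0,"spin": -0.039},
  {"gripper": 60,"dx": 18.5,"dy": 3.4,"dz": 0,"spin": -0.056},
  {"gripper": 60,"dx": 24.5,"dy": 4.2,"dz": 0,"spin": -0.074},
  {"gripper": 60,"dx": 30.5,"dy": 4.9,"dz": 0,"spin": -0.091},
])

```text
clock: 3.3
position: [0.4513, -0.3936, 0.0262]
ee_rot: [1.0, 0.027, -0.0, -0.0]
wrist_force: [-1.4, -0.3, -1.4]
finger_gap: 0.0605
```

Run:
```python
from meas import *
o=get_obs();print(o["clock"],o["position"],o["ee_rot"],o["wrist_force"])
c=wristcam(optics.capture("wrist"),o);cv2.imwrite("pics/w6.png",c["pixels"]);pickle.dump(c,open("w6.pkl","wb"))
```

```text
3.3 [ 0.45125918 -0.39359588  0.02622305] [ 9.99631380e-01  2.71492060e-02 -8.01901250e-05 -1.32801258e-04] [-1.42145873 -0.25718393 -1.40054464]
```

View pics/w6.png

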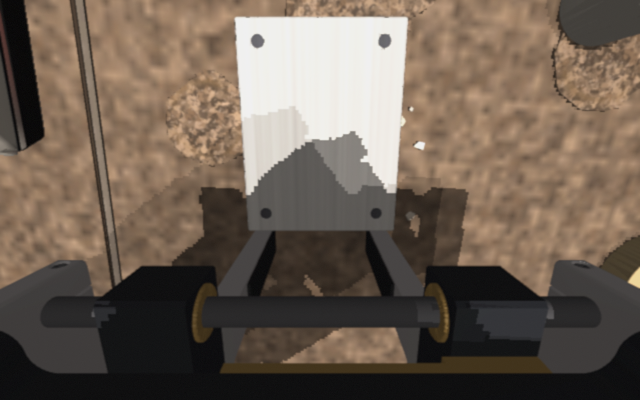

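The plate is in the same place relative to the fingers (front edge at row 17, rear edge at row 231). I'll use that as a rigid offset of 69 mm and continue.

Run:
```python
from meas import *
from plan import plan
o=get_obs();q=o["ee_rot"];th=2*np.arctan2(q[1],q[0])
p=o["position"][:2]+.069*np.array([np.cos(th),np.sin(th)])
plan(np.array([.652,-.3695]),10.,p,np.degrees(th),-.095,.006,9,off=.069)
```

```text
now 3.35 [ 0.4521 -0.3939  0.0265] hd 3.15 F [-1.1  0.5 -0.1]
plate in bridge [-0.1326  0.0025] -6.85
straight 0.0035626289477561158 R 0.28519069048972673
dx 6.0 dy 0.6 spin -0.009  c_b [-0.127  0.002] g -6.4
dx 12.0 dy 1.9 spin -0.030  c_b [-0.121  0.001] g -5.2
dx 18.1 dy 3.1 spin -0.051  c_b [-0.115  0.001] g -4.0
dx 24.2 dy 4.2 spin -0.072  c_b [-0.109  0.   ] g -2.7
dx 30.3 dy 5.2 spin -0.093  c_b [-0.103  0.   ] g -1.5
dx 36.4 dy 6.0 spin -0.114  c_b [-0.097  0.   ] g -0.3
dx 42.4 dy 5.7 spin -0.120  c_b [-0.091 -0.   ] g 0.0
dx 48.3 dy 5.0 spin -0.120  c_b [-0.085 -0.   ] g 0.0
dx 54.3 dy 4.2 spin -0.120  c_b [-0.079 -0.   ] g 0.0
```

drive_tool([
  {"gripper": 60,"dx": 6,"dy": 0.8,"dz": 0,"spin": -0.012},
  {"gripper": 60,"dx": 12,"dy": 2,"dz": 0,"spin": -0.034},
  {"gripper": 60,"dx": 18,"dy": 3.2,"dz": 0,"spin": -0.057},
  {"gripper": 60,"dx": 24,"dy": 4.3,"dz": 0,"spin": -0.08},
  {"gripper": 60,"dx": 30,"dy": 5.2,"dz": 0,"spin": -0.1},
])

```text
clock: 3.85
position: [0.4815, -0.3974, 0.0265]
ee_rot: [0.997, 0.077, -0.0, 0.0]
wrist_force: [-2.1, -0.1, -0.3]
finger_gap: 0.0603
```

Run:
```python
from meas import *
from plan import plan
o=get_obs();q=o["ee_rot"];th=2*np.arctan2(q[1],q[0])
p=o["position"][:2]+.069*np.array([np.cos(th),np.sin(th)])
plan(np.array([.652,-.3695]),10.,p,np.degrees(th),-.095,.006,2,off=.069)
c=wristcam(optics.capture("wrist"),o);cv2.imwrite("pics/w7.png",c["pixels"]);pickle.dump(c,open("w7.pkl","wb"))
t=optics.capture("top");cv2.imwrite("pics/t7.png",cv2.resize(t["pixels"][105:225,325:445],None,fx=5,fy=5,interpolation=cv2.INTER_CUBIC));pickle.dump(t,open("t7.pkl","wb"))
s=optics.capture("scene");cv2.imwrite("pics/s7.png",cv2.resize(s["pixels"][150:280,300:460],None,fx=4.5,fy=4.5,interpolation=cv2.INTER_CUBIC));pickle.dump(s,open("s7.pkl","wb"))
```

```text
now 3.85 [ 0.4815 -0.3974  0.0265] hd 8.86 F [-2.1 -0.1 -0.3]
plate in bridge [-0.1037  0.0008] -1.14
straight 0.0666134031547875 R -2.9053978486752805
dx 6.0 dy 0.0 spin 0.000  c_b [-0.098  0.001] g -1.1
dx 12.0 dy -0.0 spin 0.000  c_b [-0.092  0.001] g -1.1
```

View pics/w7.png

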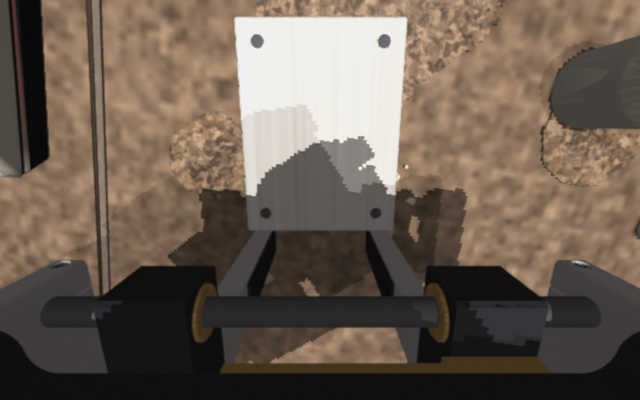

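View pics/t7.png

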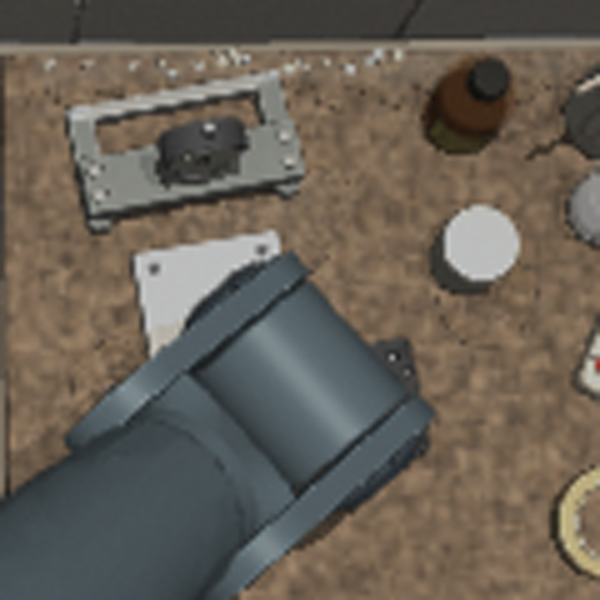

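View pics/s7.png

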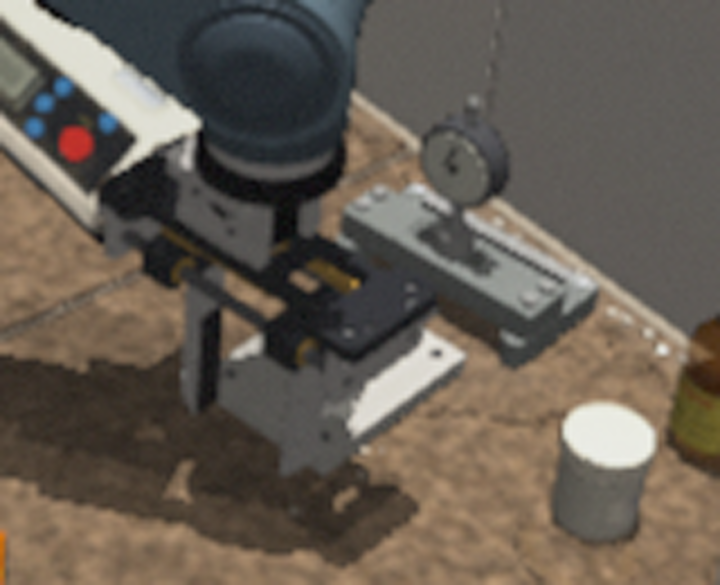

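In the top view the plate's front corners are at about crop (135,255) and (278,232), squarely before the mouth. The leg noses are at about (100,225) and (290,190). I'll compare plate and bridge within this one view.

Run:
```python
from meas import *
t=pickle.load(open("t7.pkl","rb"))
cv2.imwrite("pics/t7b.png",cv2.resize(t["pixels"][115:163,335:393],None,fx=12,fy=12,interpolation=cv2.INTER_CUBIC))
s=pickle.load(open("s7.pkl","rb"))
cv2.imwrite("pics/s7b.png",cv2.resize(s["pixels"][185:255,370:440],None,fx=8,fy=8,interpolation=cv2.INTER_CUBIC))
```

```text
(no output)
```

View pics/t7b.png

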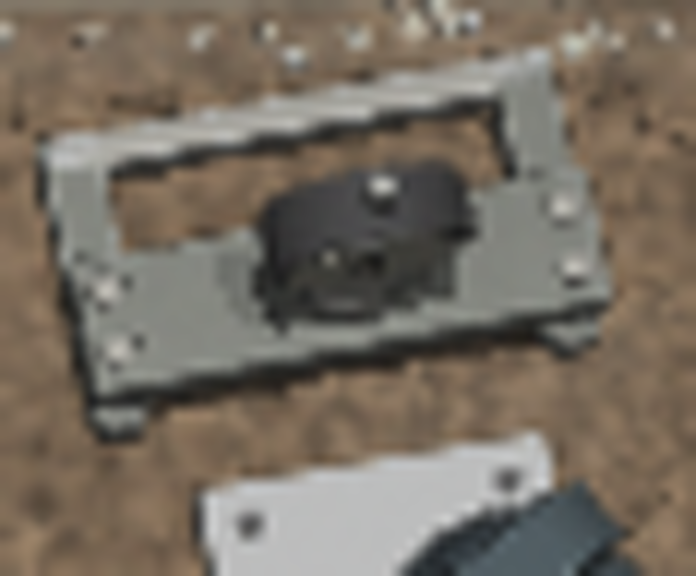

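View pics/s7b.png

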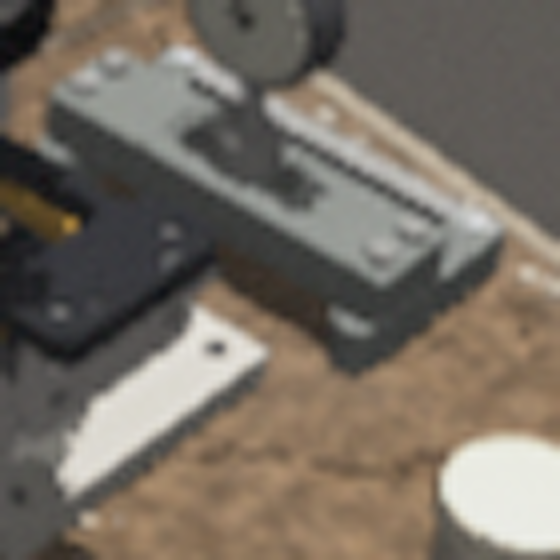

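Run:
```python
from meas import *
t=pickle.load(open("t7.pkl","rb"))
f=lambda p:[(335+(x+.5)/12-.5,115+(y+.5)/12-.5) for x,y in p]
nose=ray_plane(t,f([(118,415),(572,333)]),.018)[:,:2]
bar=ray_plane(t,f([(46,150),(550,58)]),.018)[:,:2]
beam=ray_plane(t,f([(95,390),(608,300)]),.038)[:,:2]
fr=ray_plane(t,f([(203,492),(545,437)]),.014)[:,:2]
for n,w in dict(nose=nose,bar=bar,beam=beam,front=fr).items():
    d=w[1]-w[0];print(n,w.mean(0).round(4),"len",np.linalg.norm(d).round(4),"hd",np.degrees(np.arctan2(d[0],-d[1])).round(2))
for a in(9.5,10,10.5):
    a=np.radians(a);Y=np.array([-np.sin(a),np.cos(a)])
    print([((x.mean(0)-fr.mean(0))@Y*1e3).round(1) for x in(nose,bar,beam)])
o=get_obs();q=o["ee_rot"];th=2*np.arctan2(q[1],q[0]);print("front by TCP",o["position"][:2]+.129*np.array([np.cos(th),np.sin(th)]),np.degrees(th))
```

```text
nose [ 0.633  -0.3723] len 0.1199 hd 9.76
bar [ 0.7045 -0.3616] len 0.1337 hd 9.94
beam [ 0.6364 -0.3722] len 0.1337 hd 9.48
front [ 0.6099 -0.3797] len 0.0901 hd 8.63
[np.float64(3.5), np.float64(2.2), np.float64(3.1)]
[np.float64(3.3), np.float64(1.4), np.float64(2.8)]
[np.float64(3.1), np.float64(0.5), np.float64(2.6)]
front by TCP [ 0.60939828 -0.37769286] 8.776286035173417
```

The plate front is about 2.5 mm toward -y and 1° off square. The clearance is 6 mm per side. I'll apply a gentle S-correction while advancing.

```bash
cat > s.py <<'E'
import numpy as np
from plant import get_obs
def rows(a,heads,step,off=.069):
    o=get_obs();q=o["ee_rot"];th=2*np.arctan2(q[1],q[0]);print(o["clock"],o["position"].round(4),np.degrees(th).round(2),o["wrist_force"].round(1))
    c=np.array([off,0.]);yb=0
    for h in heads:
        g=np.radians(a+h)-th   # heading rel tool
        c=c+step*np.array([np.cos(g),np.sin(g)]);p=c-off*np.array([np.cos(g),np.sin(g)]);yb+=step*np.sin(np.radians(h))
        print(f"dx {1e3*p[0]:.1f} dy {-1e3*p[1]:.1f} spin {-g:.3f} | lat {1e3*yb:.1f}")
E
python3 -c "
from s import rows
rows(9.8,[0,1.5,3,3,3,3,2.5,1.5,.5,0],.006)"
```

```text
4.0 [ 0.4819 -0.3974  0.0267] 8.78 [-0.1 -0.  -0.5]
dx 6.0 dy 1.1 spin -0.018 | lat 0.0
dx 12.1 dy 2.7 spin -0.044 | lat 0.2
dx 18.1 dy 4.0 spin -0.070 | lat 0.5
dx 24.1 dy 3.6 spin -0.070 | lat 0.8
dx 30.1 dy 3.2 spin -0.070 | lat 1.1
dx 36.1 dy 2.8 spin -0.070 | lat 1.4
dx 42.1 dy 1.8 spin -0.062 | lat 1.7
dx 48.0 dy 0.3 spin -0.044 | lat 1.8
dx 53.9 dy -1.0 spin -0.027 | lat 1.9
dx 59.9 dy -1.7 spin -0.018 | lat 1.9
```

drive_tool([
  {"gripper": 60,"dx": 6,"dy": 1.1,"dz": 0,"spin": -0.018},
  {"gripper": 60,"dx": 12,"dy": 2.7,"dz": 0,"spin": -0.044},
  {"gripper": 60,"dx": 18,"dy": 4,"dz": 0,"spin": -0.07},
  {"gripper": 60,"dx": 24,"dy": 3.6,"dz": 0,"spin": -0.07},
  {"gripper": 60,"dx": 30,"dy": 3.2,"dz": 0,"spin": -0.07},
])

```text
clock: 4.5
position: [0.5117, -0.3959, 0.0265]
ee_rot: [0.994, 0.111, -0.0, 0.0]
wrist_force: [-2.6, -1.1, 2.2]
finger_gap: 0.0601
```

Run:
```python
from meas import *
from s import rows
o=get_obs()
c=wristcam(optics.capture("wrist"),o);cv2.imwrite("pics/w8.png",c["pixels"]);pickle.dump(c,open("w8.pkl","wb"))
t=optics.capture("top");cv2.imwrite("pics/t8.png",cv2.resize(t["pixels"][115:163,335:393],None,fx=12,fy=12,interpolation=cv2.INTER_CUBIC));pickle.dump(t,open("t8.pkl","wb"))
s=optics.capture("scene");cv2.imwrite("pics/s8.png",cv2.resize(s["pixels"][150:280,300:460],None,fx=4.5,fy=4.5,interpolation=cv2.INTER_CUBIC))
rows(9.8,[2.5,1.5,.5,0,0],.006)
```

```text
4.65 [ 0.512  -0.3956  0.0265] 12.79 [ 0.3 -1.2  0.2]
dx 6.0 dy -0.5 spin 0.009 | lat 0.3
dx 12.0 dy -1.6 spin 0.026 | lat 0.4
dx 18.1 dy -2.5 spin 0.043 | lat 0.5
dx 24.1 dy -2.8 spin 0.052 | lat 0.5
dx 30.1 dy -2.5 spin 0.052 | lat 0.5
```

View pics/w8.png

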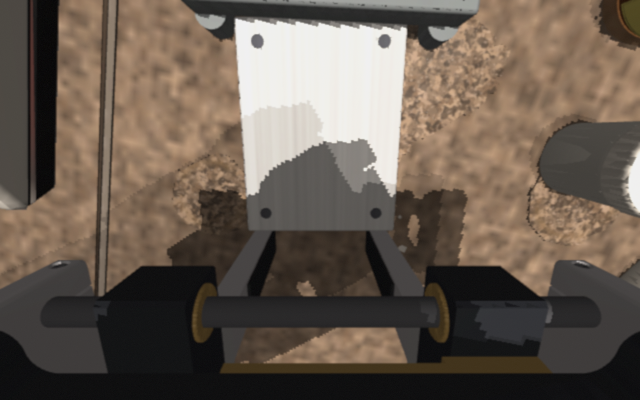

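View pics/t8.png

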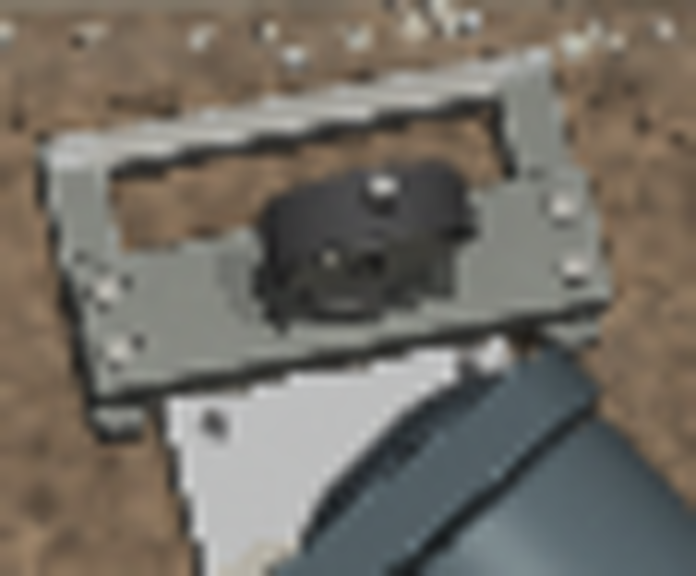

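View pics/s8.png

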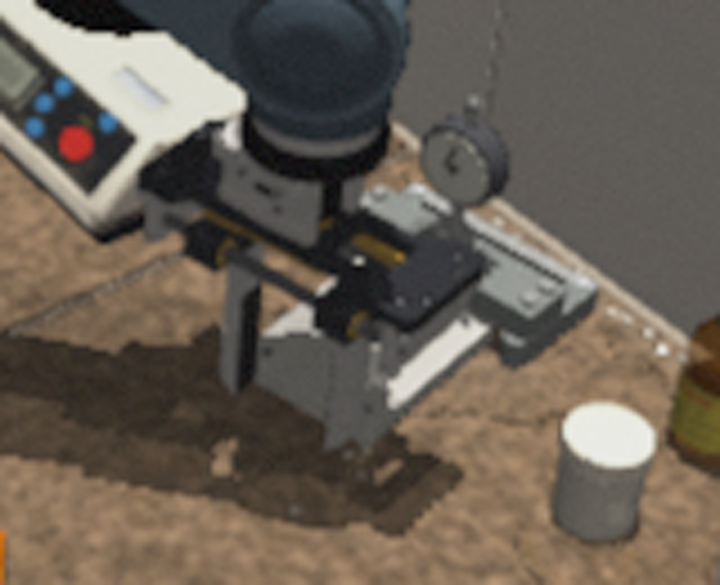

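The wrist view shows the front edge (row 22, columns 236–407) just entering between the noses, at about columns 226 and 424. The top view shows gaps of about 4 mm on the left and 8 mm on the right while it is still turned +3°, and that will even out as I straighten.

drive_tool([
  {"gripper": 60,"dx": 6,"dy": -0.5,"dz": 0,"spin": 0.009},
  {"gripper": 60,"dx": 12,"dy": -1.6,"dz": 0,"spin": 0.026},
  {"gripper": 60,"dx": 18,"dy": -2.5,"dz": 0,"spin": 0.043},
  {"gripper": 60,"dx": 24,"dy": -2.8,"dz": 0,"spin": 0.052},
  {"gripper": 60,"dx": 30,"dy": -2.5,"dz": 0,"spin": 0.052},
])

```text
clock: 5.15
position: [0.5403, -0.3865, 0.0264]
ee_rot: [0.996, 0.085, -0.0, -0.0]
wrist_force: [-2.4, 0.0, 1.2]
finger_gap: 0.0601
```

Run:
```python
from meas import *
from s import rows
o=get_obs()
c=optics.capture("wrist");print(c["mount"].round(3));cv2.imwrite("pics/w9.png",c["pixels"])
t=optics.capture("top");cv2.imwrite("pics/t9.png",cv2.resize(t["pixels"][115:163,335:393],None,fx=12,fy=12,interpolation=cv2.INTER_CUBIC))
s=optics.capture("scene");cv2.imwrite("pics/s9.png",cv2.resize(s["pixels"][150:280,300:460],None,fx=4.5,fy=4.5,interpolation=cv2.INTER_CUBIC))
rows(9.8,[0,0,0,0,0],.005)
```

```text
[[-0.    -0.968 -0.251  0.073]
 [ 1.    -0.     0.001 -0.   ]
 [-0.001 -0.251  0.968 -0.157]
 [ 0.     0.     0.     1.   ]]
5.3 [ 0.5407 -0.3867  0.0265] 9.81 [-0.   0.4 -0.1]
dx 5.0 dy -0.0 spin 0.000 | lat 0.0
dx 10.0 dy -0.0 spin 0.000 | lat 0.0
dx 15.0 dy -0.0 spin 0.000 | lat 0.0
dx 20.0 dy -0.0 spin 0.000 | lat 0.0
dx 25.0 dy -0.0 spin 0.000 | lat 0.0
```

View pics/w9.png

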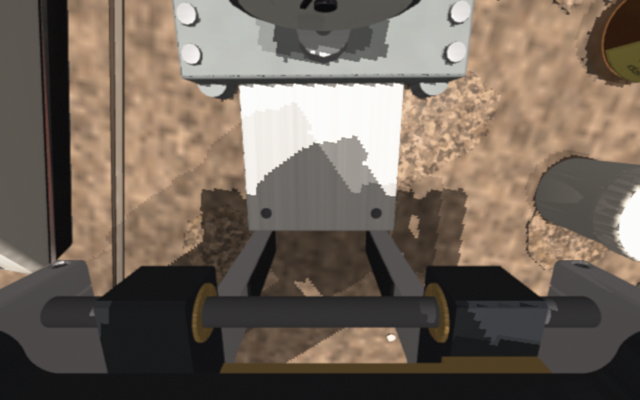

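View pics/t9.png

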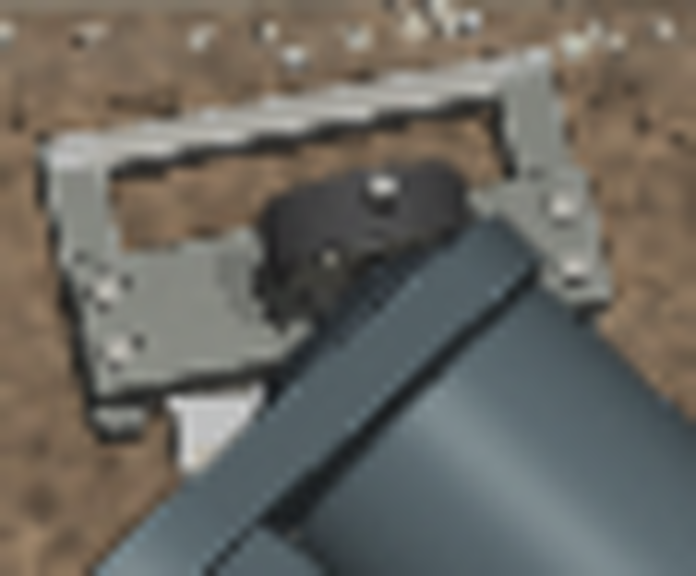

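View pics/s9.png

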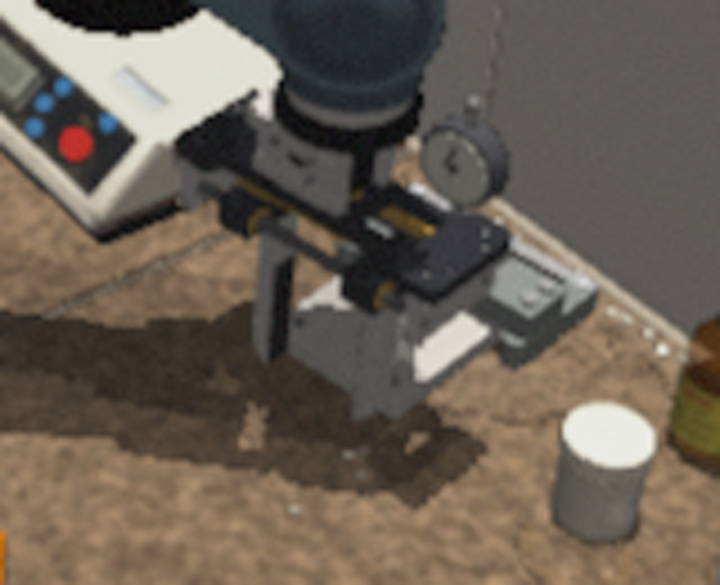

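The wrist view shows the plate centred under the beam (beam columns 176–474, plate 240–404) and parallel to it. About 29 mm remain, so I'll advance 20 mm and then creep in while watching the force.

drive_tool([
  {"gripper": 60,"dx": 5,"dy": 0,"dz": 0,"spin": 0},
  {"gripper": 60,"dx": 10,"dy": 0,"dz": 0,"spin": 0},
  {"gripper": 60,"dx": 15,"dy": 0,"dz": 0,"spin": 0},
  {"gripper": 60,"dx": 19,"dy": 0,"dz": 0,"spin": 0},
  {"gripper": 60,"dx": 22,"dy": 0,"dz": 0,"spin": 0},
])

```text
clock: 5.8
position: [0.5619, -0.383, 0.0265]
ee_rot: [0.996, 0.085, -0.0, -0.0]
wrist_force: [-2.0, -0.1, 1.2]
finger_gap: 0.06
```

drive_tool([
  {"gripper": 60,"dx": 1,"dy": 0,"dz": 0,"spin": 0},
  {"gripper": 60,"dx": 2,"dy": 0,"dz": 0,"spin": 0},
  {"gripper": 60,"dx": 3,"dy": 0,"dz": 0,"spin": 0},
])

```text
clock: 6.1
position: [0.5645, -0.3826, 0.0264]
ee_rot: [0.996, 0.085, -0.0, -0.0]
wrist_force: [-2.3, -0.8, 0.8]
finger_gap: 0.06
```

Run:
```python
from meas import *
o=get_obs();print(o["position"],o["wrist_force"])
c=optics.capture("wrist");cv2.imwrite("pics/w10.png",c["pixels"])
```

```text
[ 0.56445467 -0.3825532   0.02644756] [-2.30901092 -0.83609898  0.7802717 ]
```

View pics/w10.png

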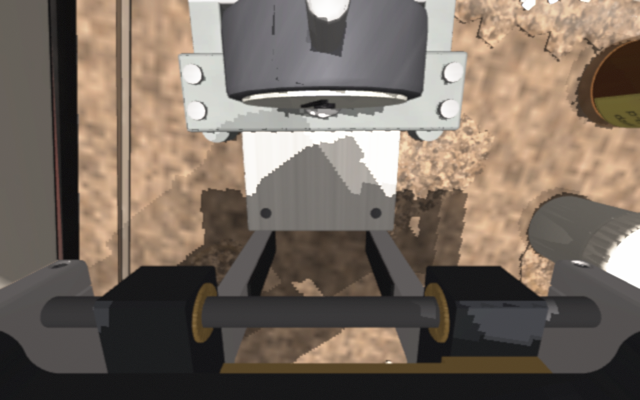

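The plate is still flush on the fingers (row 231) and centred under the beam. By dead reckoning about 4–5 mm remain, so I'll creep.

drive_tool([
  {"gripper": 60,"dx": 1,"dy": 0,"dz": 0,"spin": 0},
  {"gripper": 60,"dx": 1.7,"dy": 0,"dz": 0,"spin": 0},
  {"gripper": 60,"dx": 2.4,"dy": 0,"dz": 0,"spin": 0},
  {"gripper": 60,"dx": 3,"dy": 0,"dz": 0,"spin": 0},
])

```text
clock: 6.55
position: [0.5675, -0.3821, 0.0265]
ee_rot: [0.996, 0.085, 0.0, 0.0]
wrist_force: [-2.2, 0.0, 0.6]
finger_gap: 0.0601
```

drive_tool([
  {"gripper": 60,"dx": 0.7,"dy": 0,"dz": 0,"spin": 0},
  {"gripper": 60,"dx": 1.4,"dy": 0,"dz": 0,"spin": 0},
])

```text
clock: 6.75
position: [0.5687, -0.3818, 0.0264]
ee_rot: [0.996, 0.085, -0.0, -0.0]
wrist_force: [-4.9, -0.5, 2.4]
finger_gap: 0.0601
```

drive_tool([
  {"gripper": 60,"dx": 0.7,"dy": 0,"dz": 0,"spin": 0},
  {"gripper": 60,"dx": 1.4,"dy": 0,"dz": 0,"spin": 0},
])

```text
clock: 6.95
position: [0.5688, -0.3819, 0.0264]
ee_rot: [0.996, 0.086, -0.002, -0.0]
wrist_force: [-8.3, -1.5, 3.6]
finger_gap: 0.06
```

drive_tool([
  {"gripper": 60,"dx": 0.7,"dy": 0,"dz": 0,"spin": 0},
  {"gripper": 60,"dx": 1.4,"dy": 0,"dz": 0,"spin": 0},
  {"gripper": 60,"dx": 1.4,"dy": 0,"dz": 0,"spin": 0},
])

```text
clock: 7.25
position: [0.569, -0.382, 0.0265]
ee_rot: [0.996, 0.086, -0.003, -0.0]
wrist_force: [-12.7, -1.3, 5.7]
finger_gap: 0.0598
```

Run:
```python
from meas import *
o=get_obs();print(o["position"],o["ee_rot"],o["wrist_force"])
c=wristcam(optics.capture("wrist"),o);cv2.imwrite("pics/w11.png",c["pixels"])
s=optics.capture("scene");cv2.imwrite("pics/s11.png",cv2.resize(s["pixels"][150:280,300:460],None,fx=4.5,fy=4.5,interpolation=cv2.INTER_CUBIC))
```

```text
[ 0.56902716 -0.38197332  0.02645027] [ 9.96306403e-01  8.58076399e-02 -3.23599692e-03 -3.59971339e-04] [-12.72239481  -1.25361062   5.71323305]
```

View pics/w11.png

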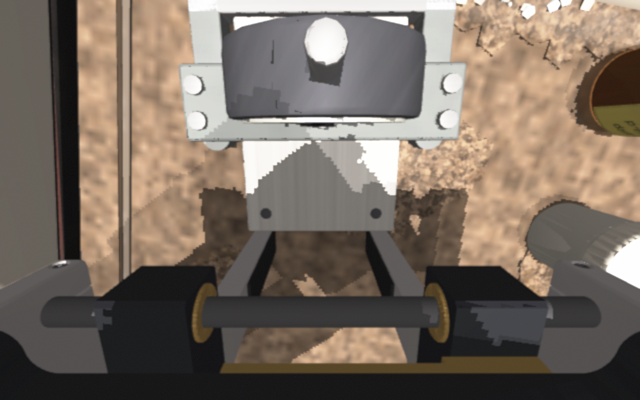

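View pics/s11.png

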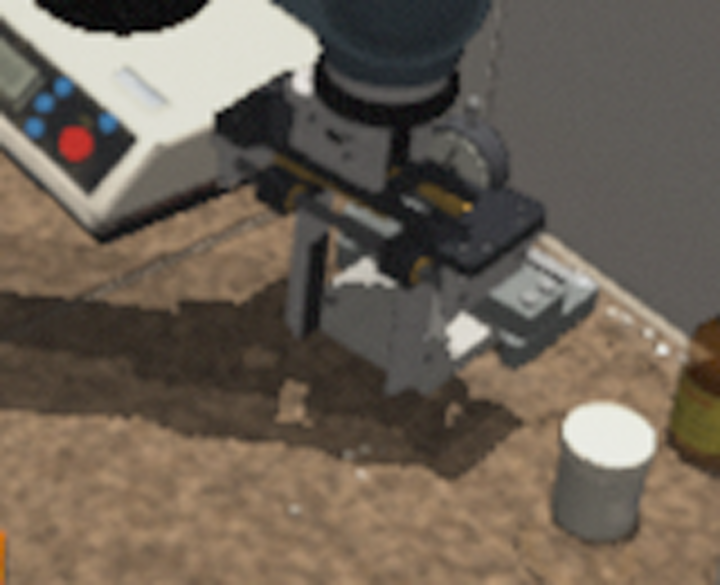

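The plate is against the stop: 12.7 N with no further travel. The white plate is visible behind the beam at row 20 and protrudes in front between rows 140 and 231. I'll back straight off, rise, and check.

drive_tool([
  {"gripper": 60,"dx": -3,"dy": 0,"dz": 0,"spin": 0},
  {"gripper": 60,"dx": -8,"dy": 0,"dz": 0,"spin": 0},
  {"gripper": 60,"dx": -20,"dy": 0,"dz": 0,"spin": 0},
  {"gripper": 60,"dx": -40,"dy": 0,"dz": -20,"spin": 0},
  {"gripper": 60,"dx": -70,"dy": 0,"dz": -60,"spin": 0},
])

```text
clock: 7.85
position: [0.5005, -0.391, 0.0835]
ee_rot: [0.996, 0.086, -0.002, -0.003]
wrist_force: [0.2, -0.9, 1.3]
finger_gap: 0.0603
```

drive_tool([
  {"gripper": 60,"dx": -30,"dy": 0,"dz": -45,"spin": 0},
  {"gripper": 60,"dx": -60,"dy": 0,"dz": -90,"spin": 0},
  {"gripper": 60,"dx": -70,"dy": 0,"dz": -135,"spin": 0},
  {"gripper": 60,"dx": -70,"dy": 0,"dz": -160,"spin": 0},
  {"gripper": 60,"dx": -70,"dy": 0,"dz": -160,"spin": 0},
])

```text
clock: 8.35
position: [0.4346, -0.4074, 0.2526]
ee_rot: [0.996, 0.085, 0.003, 0.005]
wrist_force: [0.3, 0.9, 0.5]
finger_gap: 0.0597
```

drive_tool([
  {"gripper": 60,"dx": 0,"dy": 0,"dz": 0,"spin": 0},
  {"gripper": 60,"dx": 0,"dy": 0,"dz": 0,"spin": 0},
])

```text
clock: 8.55
position: [0.433, -0.4041, 0.2441]
ee_rot: [0.996, 0.085, -0.001, -0.002]
wrist_force: [0.3, 0.0, -1.2]
finger_gap: 0.0599
```

Run:
```python
from meas import *
o=get_obs();print(o["position"],o["wrist_force"])
c=wristcam(optics.capture("wrist"),o);cv2.imwrite("pics/w12.png",c["pixels"]);pickle.dump(c,open("w12.pkl","wb"))
t=optics.capture("top");cv2.imwrite("pics/t12.png",cv2.resize(t["pixels"][110:170,330:400],None,fx=10,fy=10,interpolation=cv2.INTER_CUBIC));pickle.dump(t,open("t12.pkl","wb"))
t0=pickle.load(open("t2.pkl","rb"))
cv2.imwrite("pics/t12f.png",t["pixels"])
```

```text
[ 0.4330468  -0.40413392  0.24410501] [ 0.32955767  0.03140093 -1.19063651]
```

View pics/w12.png

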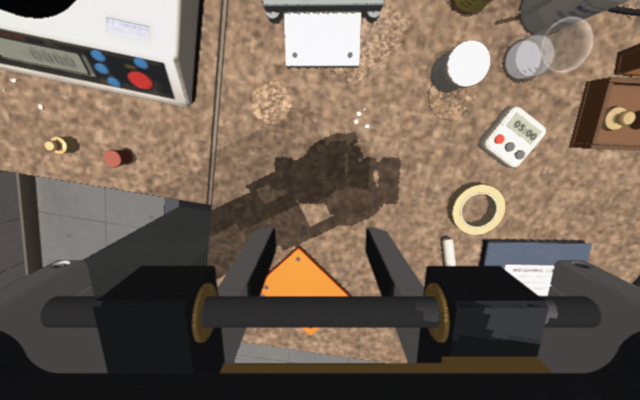

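View pics/t12.png

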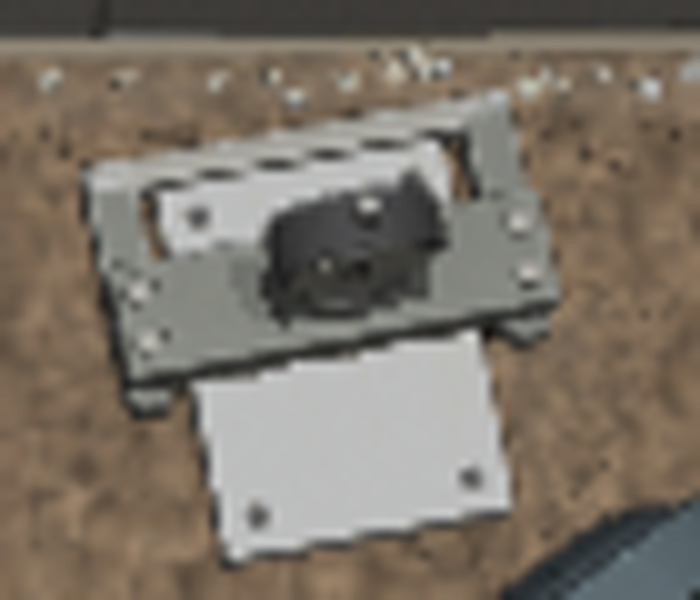

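View pics/t12f.png

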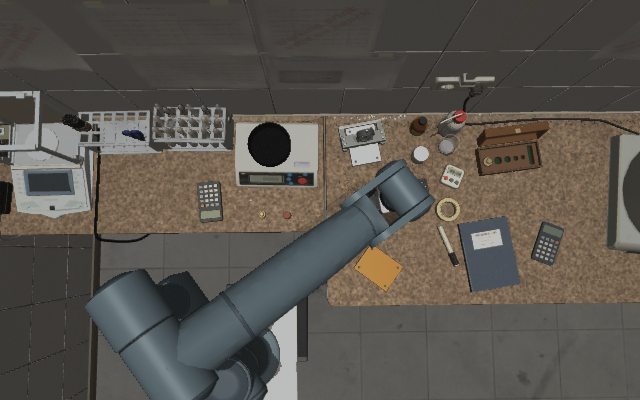

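The top view shows the plate's front at the bar (crop (158,190) to (445,140)), with similar gaps to both legs. Its rear corners are at (230,560) and (510,508), and the bystanders look unmoved. One numeric check remains.

Run:
```python
from meas import *
t=pickle.load(open("t12.pkl","rb"));t2=pickle.load(open("t2.pkl","rb"))
f=lambda p:[(330+(x+.5)/10-.5,110+(y+.5)/10-.5) for x,y in p]
re=ray_plane(t,f([(230,560),(510,508)]),.014)[:,:2];fr=ray_plane(t,f([(158,187),(443,138)]),.014)[:,:2]
bar=ray_plane(t,f([(88,178),(510,98)]),.018)[:,:2]
side=fr.mean(0)-re.mean(0);print("len",np.linalg.norm(side),"hd",np.degrees(np.arctan2(side[1],side[0])))
for w in(re,fr):
    d=w[1]-w[0];print(w.mean(0),"edge hd",np.degrees(np.arctan2(d[0],-d[1])),np.linalg.norm(d))
for B,a in(((.652,-.3695),9.8),((.653,-.3705),10.)):
    a=np.radians(a);R=np.array([[np.cos(a),np.sin(a)],[-np.sin(a),np.cos(a)]]);print("rear,front in bridge",R@(re.mean(0)-B),R@(fr.mean(0)-B))
d=cv2.absdiff(t["pixels"],t2["pixels"]).max(2)
for n,(u,v) in dict(jar=(420,154),tape=(448,209),calc=(209,201),brass=(262,214),stop=(287,215)).items():print(n,d[v-14:v+14,u-14:u+14].max(), (d[v-14:v+14,u-14:u+14]>40).sum())
print(get_obs()["wrist_force"])
```

```text
len 0.11944142618391465 hd 9.240052256063725
[ 0.57932968 -0.38163616] edge hd 9.995006658465844 0.0887121970659351
[ 0.69722126 -0.36245731] edge hd 9.333789326478731 0.09073525589290292
rear,front in bridge [-0.0736756   0.00041011] [ 0.04576012 -0.00075717]
rear,front in bridge [-0.07448488  0.00182574] [0.04494604 0.00024156]
jar 68 6
tape 69 3
calc 4 0
brass 5 0
stop 19 0
[ 0.49682075  0.89617908 -1.46955362]
```

Everything agrees: front at about 45 mm in the bridge frame, lateral offset under 2 mm, and square within 1°. I'll hand it in.

```bash
python3 -c "
from plant import manip;print(manip.job_done())"
```

```text
the job is handed in; nothing more can be done
None
```

The gauge plate is under the bridge and resting against the stop bar. I pushed it there flat with two fingers on its trailing edge, then backed off and handed the job in at about 8.7 s. The hand-in reports no verdict.

- **Push:** I steered the plate along a gentle arc to straighten it, with one small sideways correction before the mouth. Pressing on the stop reached 12.7 N with no further travel.
- **Final position (top view):** the leading edge is about 45–46 mm from the stand's origin (the stop is at 45), within about 1–2 mm of mid-passage, and square within about 1°.
- **Bystanders:** none of the five shows any movement in the before-and-after pictures. I changed only a few pixels at the jar and tape edges. The calculator I compared is the one on the left bench; a second, unlisted-looking one at far right looked unmoved by eye.
- **Robot:** the gripper is well clear and touching nothing.
- **Disagreements:** the cameras differed by 2–6 mm on the bridge's position along the passage. The leading edge's position relies on the top view and the contact force. My first plate measurement in mid-push failed because the arm hid the plate, so I used the wrist camera instead.

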